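# Clamp a plaster mould half in the trimming fixture

### The job

Slide the plaster mould half gently along its channel until it is fully home against the stop screw, without knocking or forcing it. Then push the toggle clamp's handle down past its dead point so that it stays down by itself and the pad holds the mould there, without leaning hard on the handle once it is down. Leave the other things on the bench where they are.

Things in the scene. Friction and masses are not known exactly. Their poses are not given: they have to be found in the camera images.
- fixture: Trimming fixture fixed on the bench: plywood board 380 x 130 x 15 mm with two low rails, a steel stop post and a toggle clamp. Origin under the board, on the bench; z up; x runs along the channel from the clamp (whose handle reaches to -x) to the loading end (+x, board ends at x = 190 mm). Clamp bracket: x = -66 to -2 mm, up to z = 109 mm.
- channel (a point): Loading end of the channel: mid-way between the rails' +x ends, on the board's top (fixture x = 185, y = 0, z = 15 mm). The aluminium rails run from here to x = 20 mm, stand 12 mm above the board, inner faces at y = +-41.5 mm; they guide the mould along x with 1.5 mm play each side.
- mould_mid (a point): Centre, half-way up, of the loose plaster mould half: brittle white block 120 (along x) x 80 x 48 mm, 0.4 to 0.65 kg, in the channel on the board (centre z = 39 mm), x axis along the fixture's. A trough 40 mm wide crosses its top. Starts 20 to 65 mm short of the stop screw; slid to -x by its flat +x end face (60 mm from here) with 2 to 6 N. Chips if pressed with over 20 N.
- stop: Fixed steel post 14 x 50 x 34 mm on the board between clamp and mould; origin at the foot of its face towards the mould (+x), axes as the fixture's. A stop screw (flat round head 20 mm wide, 20 mm above the board) stands out of this face by 3 to 25 mm, each time different and not measured: feel for it. A light sprung button stands 3 mm out of the head (1 N); home means button in, mould on the rigid head.
- handle (a joint): Clamp handle angle, rad: 0 = level, fully down on its own end stop (clamped); 0.8 to 0.95 at the start (raised, open). Pad meets the mould at about 0.45; from there the handle resists, 5 to 10 N downwards at the grip's middle, easing to nothing at the dead point, 0.12; below about 0.09 the clamp spring pulls it down to 0 and holds it. Over 30 N from the robot bends it.
- pivot (a point): The handle's pivot (fixture x = -54, y = 0, z = 99 mm). The handle swings in the fixture's x-z plane: level at angle 0 it points to -x; at angle a the grip's middle lies 80 cos(a) mm to -x and 80 sin(a) mm above the pivot.
- grip (a point): Middle of the handle's black round grip, on its centre line: 20 mm diameter, 80 mm long (40 to 120 mm from the pivot), 80 mm from the pivot. It is pushed down from above; with the handle level its upper side is at z = 109 mm.
- pad: The clamp's sprung black rubber pad, 18 mm across, on the end of the pressing arm. Origin at the centre of its lower face. Open it stands at least 15 mm above the mould's top, level with the stop; clamped it presses some 35 N on the mould's land, 9 to 31 mm from the mould's edge at the stop. The arm follows the handle.
- lidmould_mid (a point): Bystander: centre of an eight-sided plaster lid mould, about 116 mm across and 36 mm tall, loose on the bench beside the fixture (its -y side).
- jar_mid (a point): Bystander: centre of a closed amber glass jar, 60 mm diameter, 75 mm tall, loose on the bench beside the fixture (its -y side).
- rib_mid (a point): Bystander: centre of a flat wooden potter's rib, 110 x 50 x 12 mm, loose on the bench on the robot's side of the fixture.
Things that resemble listed ones, but are neither listed nor needed, are in the scene too. Leave any black or yellow look-alike of the part that bears mould_mid alone.

How it is judged:
By the outcome, as a careful person would: the job done as asked, in the order asked, and still so for the second after the job is handed in, with the robot touching nothing.
It also fails if it takes over 62 s, if anything falls off the work surface, if the arm or the gripper's body presses on something with over 40 N, if the wrist force passes 120 N, or if a joint passes its speed limit or range.

### The arm

A 6-joint arm with a two-finger parallel gripper is mounted at the origin on the work surface. World frame = base frame: x ahead of the robot, y to its left, z up, the work surface at z = 0. Lengths are in m, angles in rad, forces in N, time in s.
With the tool pointing down it reaches from about 0.35 to 0.975 m from the base axis. Payload 4.9 kg.
Tool frame: the origin (TCP) lies at the very end of the fingers, on their centre line; the grasp point (between the pads) lies behind it (manip.pinch_z is the y of the grasp point in the tool frame, in m); y points along the fingers, x is the direction in which the jaws open and shut, and the axes are right-handed (so a half turn about y gives the same grasp; the last joint's range is limited). The gripper opens to 85 mm and grips with 20 to 120 N. Pads are 22 mm wide; open, the fingers measure 114 mm over their backs; the gripper's body (76 mm by 85 mm) begins 54 mm behind the grasp point. The pads swing forward as they close: fully open they stand 13 mm farther back than shut.
Start: joints at [-1.42, 0.053, 1.613, -0, 1.476, -0.119], TCP at [0.167, -0.602, 0.231] pointing down, gripper open.
Joint ranges: [-3.01, 3.01], [-1.01, 2.22], [0.06, 2.58], [-1.02, 4.17], [0.09, 2.62], [-3.14, 3.14]. Speed limits (rad/s): [2.57, 2.57, 3.14, 3.14, 3.14, 3.14].

### API

Orientations are given as a unit quaternion [w, x, y, z].
In Python, from plant import manip gives the robot as it stands.
- The arm moves only by the tool drive_tool, never from a script. Its argument "motion" is a list of rows, each a list of 3 entries, a list of its own where there are three numbers: the shift along the tool's x, y, z in units of 25 mm (1.0 is 25 mm), then the turn, a rotation vector about the tool's x, y, z in units of 5 degrees (1.0 is 5 degrees), then the closure, from -1 (fully open) to 1 (shut). A call has 1 to 12 rows; each row shifts and turns the commanded pose from where the row before left it, along the tool's axes as they then stand; what a row does not reach is not made up. A row lasts 1/10 s, in which the tool goes at most 50 mm and 8.59 degrees, less where a joint would pass 70% of its speed; a pose out of reach is approached as far as the arm can. A call is refused whole if a number of a shift passes 1 or a number of a turn 1, either way. A call with a gripper value outside its range is refused whole. The fingers move at their own pace and stop on an object; the grip force is fixed at half the most. Time passes only in rows, so rows that do not move let the fingers close. It gives the time, the measured TCP pose, the force and the opening at its end, in the units of the state.
- manip.state(): the state, without advancing time (a new reading comes with each control period).
- manip.grab_frame(name): name is "side" or "top"; returns a dict with "img" (420x560x3 uint8, blue, green, red), "range_z" (420x560 float32, m along the optical axis (not along the pixel's ray), 0 where there is no reading), "camera_matrix" (3x3 intrinsics, pixels), "world_from_camera" (4x4, takes a point from camera to world coordinates). Camera axes: x right, y down, z forward; pixel columns grow to the right and rows downward; lengths in m; the calibration is good to about 2 mm. A picture is of the moment at which its call begins.
- manip.job_done(): hands the job in, once; it reports no verdict.
The state is a dict: "time": time; "joint_pos": joint angles; "joint_vel": joint speeds; "joint_efforts": joint torques, N m; "tool_pos": TCP position; "tool_rot": TCP orientation; "contact_force": force on the tool from outside, world axes, zero at the start; "ft_torque": the same for the moment, N m; "gripper_width": opening from 0.0 (shut) to 1.0 (fully open).
Only numpy, scipy, OpenCV 4.12 (cv2) and the standard library are available. Lean on these libraries where they do the work, as an engineer would, in place of code of your own. Each camera call takes 0.05 s, during which the arm holds its last target. There are 200 camera calls.

## Working session

There is one attempt and no reset: what is moved stays moved. The work goes in short steps, Python scripts to look and compute and a tool call to move; the robot and the scene stay as the last step left them, time stands still between calls to the robot, and variables do not carry over. Pictures are saved under pics/ and viewed, about 8 in all and at most 12, crops included, and the job is handed in when it is done.

Besides the shell and the picture viewer there is one more tool, called after ">>>" as a command line: name --argument value ..., lists and objects as JSON in quotes. drive_tool: Moves the arm, as the interface text tells. Its arguments: {"type":"object","properties":{"motion":{"type":"array","items":{"type":"array"}}},"required":["motion"]}

```bash
mkdir -p pics
python3 - <<'E'
from plant import manip
import cv2,numpy as np
for n in("top","side"):
    f=manip.grab_frame(n); np.savez(f"pics/{n}0.npz",**f); cv2.imwrite(f"pics/{n}0.png",f["img"])
    print(n,f["camera_matrix"].tolist(),f["world_from_camera"].round(3).tolist())
print(manip.state(), manip.pinch_z)
E
```

```text
top [[529.815033730406, 0.0, 276.033692916054], [0.0, 529.815033730406, 211.86081005726288], [0.0, 0.0, 1.0]] [[0.026, -0.988, 0.15, 0.41], [-1.0, -0.025, 0.008, 0.087], [-0.005, -0.15, -0.989, 1.25], [0.0, 0.0, 0.0, 1.0]]
side [[428.41160092264033, 0.0, 277.73127340930574], [0.0, 428.41160092264033, 211.2699398081353], [0.0, 0.0, 1.0]] [[-0.947, -0.222, 0.232, 0.343], [-0.32, 0.616, -0.72, 0.754], [0.017, -0.756, -0.654, 0.695], [0.0, 0.0, 0.0, 1.0]]
{'time': 0.1, 'joint_pos': array([-1.41995805e+00,  5.32864261e-02,  1.61415774e+00,  1.52817855e-05,
        1.47607420e+00, -1.18977952e-01]), 'joint_vel': array([-4.20608325e-05, -1.62375479e-03, -2.24940369e-03, -1.34188360e-03,
       -2.87886167e-04, -4.43615012e-05]), 'joint_efforts': array([ 1.02628317e-03, -3.94900775e+01, -3.71364570e+01, -6.89897547e-05,
        3.93555456e-03, -9.54455544e-06]), 'tool_pos': array([ 0.16652589, -0.60180111,  0.23018811]), 'tool_rot': array([ 0.56318347, -0.56222834,  0.42869273, -0.42772213]), 'contact_force': array([-0.04193634,  0.69267192, -0.2783053 ]), 'ft_torque': array([ 0.02224595,  0.00292651, -0.01984089]), 'gripper_width': 1.0005712839362495} -0.0187
```

View pics/top0.png

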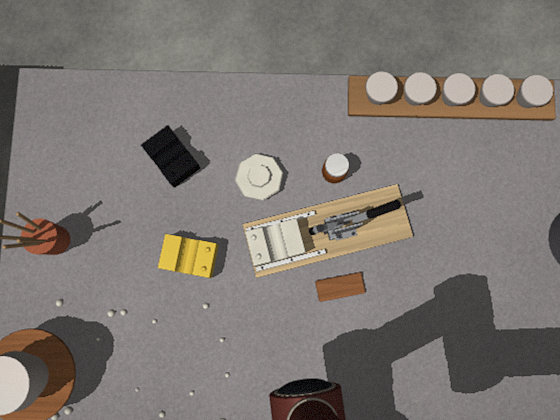

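View pics/side0.png

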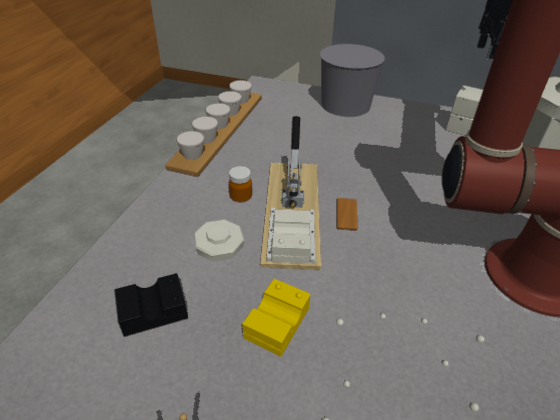

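```bash
cat > h.py <<'E'
import numpy as np,cv2
def cloud(f):
    K=f["camera_matrix"];z=f["range_z"];v,u=np.indices(z.shape)
    p=np.stack([(u-K[0,2])/K[0,0]*z,(v-K[1,2])/K[1,1]*z,z],-1)
    T=f["world_from_camera"];return p@T[:3,:3].T+T[:3,3]
E
python3 - <<'E'
from h import *
f=dict(np.load("pics/top0.npz"));P=cloud(f);ok=f["range_z"]>0
roi=np.zeros(ok.shape,bool);roi[180:282,238:418]=1
roi2=np.zeros(ok.shape,np.uint8);cv2.fillConvexPoly(roi2,np.array([[238,222],[404,180],[418,238],[256,282]]),1)
m=(roi2>0)&ok
bench=np.median(P[265:275,400:440][...,2]);print("bench z",bench)
b=P[m&(P[...,2]>.008)&(P[...,2]<.022)]
r=cv2.minAreaRect((b[:,:2]*1000).astype(np.float32));print("board",r,cv2.boxPoints(r))
mm=m&(P[...,2]>.056)&(P[...,2]<.072);mm[:,306:]=0
q=P[mm];r=cv2.minAreaRect((q[:,:2]*1000).astype(np.float32));print("mould",r,cv2.boxPoints(r),np.median(q[:,2]))
print("max z",P[m][:,2].max())
# axes
bp=cv2.boxPoints(cv2.minAreaRect((b[:,:2]*1000).astype(np.float32)))/1000
c=bp.mean(0);e=[bp[1]-bp[0],bp[2]-bp[1]];e=max(e,key=np.linalg.norm);ex=e/np.linalg.norm(e);ex*=np.sign(ex[1])
ey=np.array([-ex[1],ex[0]]);print("c",c,"ex",ex,"ang",np.degrees(np.arctan2(ex[1],ex[0])))
np.savez("fix.npz",c=c,ex=ex,ey=ey)
for nm in("top","side"):
    f=dict(np.load(f"pics/{nm}0.npz"));P=cloud(f);ok=f["range_z"]>0
    L=np.dstack([(P[...,:2]-c)@ex,(P[...,:2]-c)@ey,P[...,2]])
    s=ok&(abs(L[...,1])<.064)&(abs(L[...,0])<.26)
    t=s&(abs(L[...,1])<.03)&(L[...,2]>.1)&(L[...,0]<-.07)
    print(nm,"grip pts",t.sum());a=L[t]*1000
    for lo in range(-200,-60,20):
        k=a[(a[:,0]>=lo)&(a[:,0]<lo+20)]
        if len(k):print(lo,k.mean(0).round(1),k[:,2].max().round(1),len(k))
    q=L[s&(L[...,2]>.055)&(L[...,2]<.07)&(L[...,0]>0)]*1000
    print("mould fx range",np.percentile(q,[1,99],axis=0).round(1).tolist())
    q=L[s&(L[...,2]>.022)&(L[...,2]<.033)&(L[...,0]>0.02)]*1000
    print("rails",np.percentile(q,[1,50,99],axis=0).round(1).tolist())
    q=L[s&(L[...,2]>.010)&(L[...,2]<.02)]*1000
    print("board",np.percentile(q,[.5,99.5],axis=0).round(1).tolist())
E
```

```text
bench z -9.421745113458169e-05
board ((559.08837890625, -25.116668701171875), (130.77655029296875, 380.4949951171875), 16.12773323059082) [[ 443.42657  139.48007]
 [ 549.12036 -226.04047]
 [ 674.7502  -189.71341]
 [ 569.0564   175.80713]]
mould ((523.5720825195312, 97.03173828125), (80.4126205444336, 119.81858825683594), 16.400266647338867) [[468.08652  143.1514  ]
 [501.9168    28.207905]
 [579.0576    50.91208 ]
 [545.22736  165.85558 ]] 0.0626880078630423
max z 0.19774711244052479
c [ 0.55908835 -0.02511666] ex [-0.27777973  0.96064484] ang 106.12773
top grip pts 352
-140 [-127.     1.3  190.9] 197.7 69
-120 [-110.1    1.4  177.4] 195.9 121
-100 [-90.    1.2 153.5] 169.6 110
-80 [-75.    1.  133.9] 146.5 52
mould fx range [[68.0, -38.9, 55.8], [186.0, 39.4, 68.3]]
rails [[22.6, -51.0, 22.4], [102.5, 42.5, 26.9], [184.5, 51.7, 31.9]]
board [[-188.1, -63.6, 10.2], [189.3, 63.7, 19.8]]
side grip pts 291
-140 [-122.2   -0.8  190.8] 194.8 17
-120 [-109.6    1.6  176.8] 193.9 113
-100 [-89.8   0.6 154.4] 170.8 98
-80 [-74.9   0.9 135.8] 146.5 63
mould fx range [[69.9, -38.2, 55.3], [189.6, 39.4, 67.6]]
rails [[24.8, -50.2, 22.2], [141.5, 0.5, 26.2], [190.1, 52.0, 32.9]]
board [[-184.8, -63.6, 10.4], [193.1, 63.8, 19.5]]
```

```bash
cat >> h.py <<'E'
from scipy.spatial.transform import Rotation as R
from plant import manip
d=np.load("fix.npz");c,ex,ey=d["c"],d["ex"],d["ey"]
F=np.array([[ex[0],ey[0],0],[ex[1],ey[1],0],[0,0,1]])
def rot(s): q=s["tool_rot"];return R.from_quat([q[1],q[2],q[3],q[0]])
def show(t=None):
    s=manip.state();r=rot(s);p=s["tool_pos"]-[*c,0]
    print("t",round(s["time"],2),"fix mm",(F.T@p*1000).round(1),"force fix",(F.T@s["contact_force"]).round(1),"w",round(s["gripper_width"],2))
    print("tool axes in fixture (cols x,y,z)\n",(F.T@r.as_matrix()).round(3))
    if t is not None:
        dw=F@np.array(t)/1000-p; print("delta tool units",(r.inv().apply(dw)/.025).round(2))
    return s,r
E
python3 - <<'E'
from h import *
s,r=show([225,0,231])
# desired: y down, axes aligned with fixture
for a in range(4):
    e=R.from_euler('z',a*90,degrees=True).as_matrix()
    D=F@e@np.array([[1,0,0],[0,0,1],[0,-1,0]])
    print(a,(r.inv()*R.from_matrix(D)).as_rotvec(degrees=True)/5)
E
```

```text
t 0.1 fix mm [-444.9  537.3  230.2] force fix [ 0.7 -0.2 -0.3] w 1.0
tool axes in fixture (cols x,y,z)
 [[-1.     0.002 -0.012]
 [ 0.012 -0.    -1.   ]
 [-0.002 -1.     0.   ]]
delta tool units [-2.705e+01  2.000e-02  2.118e+01]
0 [ 3.42322143e-02  3.58662861e+01 -4.56981741e-03]
1 [ 1.48626185e-02  1.78662962e+01 -1.94421179e-02]
2 [-0.00292005 -0.13369727 -0.0218739 ]
3 [-1.95041979e-02 -1.81336916e+01 -1.49100758e-02]
```

>>> drive_tool --motion '[[[-0.5,0,0.4],[0,-0.13,0],-0.5],[[-1,0,0.78],[0,0,0],1],[[-1,0,0.78],[0,0,0],1],[[-1,0,0.78],[0,0,0],1],[[-1,0,0.78],[0,0,0],1],[[-1,0,0.78],[0,0,0],1],[[-1,0,0.78],[0,0,0],1],[[-1,0,0.78],[0,0,0],1],[[-1,0,0.78],[0,0,0],1],[[-1,0,0.78],[0,0,0],1],[[-1,0,0.78],[0,0,0],1],[[-1,0,0.78],[0,0,0],1]]'

```text
time: 1.3
tool_pos: [0.3027, -0.2618, 0.2308]
tool_rot: [0.565, -0.565, 0.425, -0.425]
contact_force: [0.5, 0.6, 0.4]
gripper_width: 0.003
```

>>> drive_tool --motion '[[[-1,0,0.78],[0,0,0],1],[[-1,0,0.78],[0,0,0],1],[[-1,0,0.78],[0,0,0],1],[[-1,0,0.78],[0,0,0],1],[[-1,0,0.78],[0,0,0],1],[[-1,0,0.78],[0,0,0],1],[[-1,0,0.78],[0,0,0],1],[[-1,0,0.78],[0,0,0],1],[[-1,0,0.78],[0,0,0],1],[[-1,0,0.78],[0,0,0],1],[[-1,0,0.78],[0,0,0],1],[[-1,0,0.78],[0,0,0],1]]'

```text
time: 2.5
tool_pos: [0.4436, 0.091, 0.2309]
tool_rot: [-0.565, 0.565, -0.425, 0.425]
contact_force: [-0.7, -0.0, 1.0]
gripper_width: -0.002
```

```bash
python3 -c "
from h import *
show([225,0,130])"
```

```text
t 2.5 fix mm [143.7  78.7 230.9] force fix [0.1 0.7 1. ] w -0.0
tool axes in fixture (cols x,y,z)
 [[-1.     0.     0.001]
 [-0.001  0.    -1.   ]
 [-0.    -1.    -0.   ]]
delta tool units [-3.25  4.04  3.15]
```

>>> drive_tool --motion '[[[-0.9,0,0.8],[0,0,0],1],[[-0.9,0,0.8],[0,0,0],1],[[-0.9,0.5,0.8],[0,0,0],1],[[-0.75,0.8,0.75],[0,0,0],1],[[0,1,0],[0,0,0],1],[[0,1,0],[0,0,0],1],[[0,1,0],[0,0,0],1],[[0,1,0],[0,0,0],1],[[0,1,0],[0,0,0],1],[[0,1,0],[0,0,0],1],[[0,0.6,0],[0,0,0],1],[[0,0,0],[0,0,0],1]]'

```text
time: 3.7
tool_pos: [0.4933, 0.1936, 0.0312]
tool_rot: [-0.564, 0.567, -0.426, 0.424]
contact_force: [-0.2, 0.0, -0.2]
gripper_width: 0.002
```

```bash
python3 -c "
from h import *
show([212,0,33])
for n in ('side','top'):
    f=manip.grab_frame(n);np.savez(f'pics/{n}1.npz',**f)
    im=f['img'][140:300,180:380] if n=='side' else f['img'][170:300,200:430]
    cv2.imwrite(f'pics/{n}1.png',cv2.resize(im,None,fx=3.4,fy=3.4))
f=dict(np.load('pics/side1.npz'));P=cloud(f);L=(P-[*c,0])@F*1000
q=L[(f['range_z']>0)&(abs(L[...,1])<40)&(L[...,0]>192)&(L[...,0]<275)&(L[...,2]>25)&(L[...,2]<80)]
for lo in range(25,80,10):
    k=q[(q[:,2]>=lo)&(q[:,2]<lo+10)]
    if len(k):print(lo,np.percentile(k,[2,98],axis=0).round(0).tolist(),len(k))
"
```

```text
t 3.7 fix mm [228.4   2.5  31.2] force fix [ 0.1  0.2 -0.2] w 0.0
tool axes in fixture (cols x,y,z)
 [[-1.     0.     0.   ]
 [-0.     0.006 -1.   ]
 [-0.    -1.    -0.006]]
delta tool units [ 0.66 -0.07  0.1 ]
25 [[233.0, -7.0, 31.0], [234.0, 13.0, 34.0]] 4
35 [[232.0, -16.0, 36.0], [250.0, 13.0, 45.0]] 32
45 [[234.0, -35.0, 46.0], [275.0, 11.0, 53.0]] 83
55 [[240.0, -3.0, 55.0], [244.0, 8.0, 59.0]] 14
75 [[232.0, -10.0, 75.0], [239.0, -3.0, 78.0]] 4
```

View pics/side1.png

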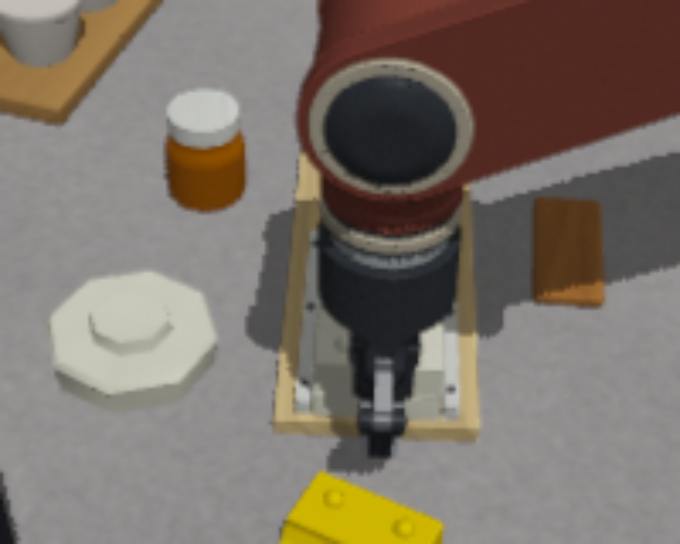

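```bash
python3 -c "
from h import *
print(manip.state()['joint_pos'].round(2))"
```

```text
[0.23 0.04 1.97 0.   1.12 1.52]
```

>>> drive_tool --motion '[[[0,0,0],[0,-1,0],1],[[0,0,0],[0,-1,0],1],[[0,0,0],[0,-1,0],1],[[0,0,0],[0,-1,0],1],[[0,0,0],[0,-1,0],1],[[0,0,0],[0,-1,0],1],[[0,0,0],[0,-1,0],1],[[0,0,0],[0,-1,0],1],[[0,0,0],[0,-1,0],1],[[0,0,0],[0,-1,0],1],[[0,0,0],[0,-1,0],1],[[0,0,0],[0,-1,0],1]]'

```text
time: 5.0
tool_pos: [0.4975, 0.1944, 0.0361]
tool_rot: [0.703, -0.702, 0.083, -0.085]
contact_force: [-1.2, 0.1, -0.4]
gripper_width: 0.003
```

>>> drive_tool --motion '[[[0,0,0],[0,-1,0],1],[[0,0,0],[0,-1,0],1],[[0,0,0],[0,-1,0],1],[[0,0,0],[0,-1,0],1],[[0,0,0],[0,-1,0],1],[[0,0,0],[0,-1,0],1],[[0,0,0],[0,0,0],1]]'

```text
time: 5.7
tool_pos: [0.4974, 0.1943, 0.0359]
tool_rot: [0.7, -0.7, -0.1, 0.098]
contact_force: [-0.2, -0.0, 0.1]
gripper_width: -0.0
```

```bash
python3 -c "
from h import *
show([203,0,33])
f=manip.grab_frame('side');np.savez('pics/s2.npz',**f);P=cloud(f);L=(P-[*c,0])@F*1000
q=L[(f['range_z']>0)&(abs(L[...,1])<40)&(L[...,0]>192)&(L[...,0]<260)&(L[...,2]>25)&(L[...,2]<110)]
for lo in range(25,110,10):
    k=q[(q[:,2]>=lo)&(q[:,2]<lo+10)]
    if len(k):print(lo,np.percentile(k,[2,98],axis=0).round(0).tolist(),len(k))
"
```

```text
t 5.7 fix mm [227.9  -1.7  35.9] force fix [0.  0.2 0.1] w -0.0
tool axes in fixture (cols x,y,z)
 [[-0.    -0.     1.   ]
 [-1.    -0.004 -0.   ]
 [ 0.004 -1.    -0.   ]]
delta tool units [-0.07  0.11 -1.  ]
35 [[234.0, -10.0, 37.0], [239.0, 9.0, 45.0]] 21
45 [[233.0, -13.0, 45.0], [241.0, 11.0, 55.0]] 49
55 [[233.0, -14.0, 55.0], [240.0, 12.0, 65.0]] 47
65 [[220.0, -14.0, 65.0], [240.0, 12.0, 74.0]] 47
75 [[222.0, -30.0, 76.0], [241.0, 29.0, 85.0]] 89
85 [[217.0, -36.0, 85.0], [241.0, 36.0, 94.0]] 207
95 [[216.0, -39.0, 95.0], [245.0, 38.0, 105.0]] 119
105 [[217.0, -38.0, 105.0], [246.0, 38.0, 110.0]] 78
```

>>> drive_tool --motion '[[[-0.02,0.03,-0.2],[0,0,0],1],[[-0.02,0.03,-0.2],[0,0,0],1],[[-0.02,0.03,-0.2],[0,0,0],1],[[-0.01,0.02,-0.2],[0,0,0],1],[[0,0,-0.05],[0,0,0],1],[[0,0,-0.05],[0,0,0],1],[[0,0,-0.05],[0,0,0],1],[[0,0,-0.05],[0,0,0],1],[[0,0,-0.05],[0,0,0],1],[[0,0,-0.05],[0,0,0],1]]'

```text
time: 6.75
tool_pos: [0.502, 0.167, 0.0311]
tool_rot: [-0.7, 0.7, 0.099, -0.099]
contact_force: [0.4, 0.1, 0.1]
gripper_width: 0.001
```

```bash
python3 -c "
from h import *
show([199,0,33])
for n in('top','side'):
    f=dict(np.load(f'pics/{n}0.npz'));P=cloud(f);L=(P-[*c,0])@F*1000
    k=(f['range_z']>0)&(abs(L[...,1])<28)&(L[...,0]>-15)&(L[...,0]<72)
    v,u=np.where(k)
    print(n,u.min(),u.max(),v.min(),v.max())
    a=L[k]
    for lo in range(-15,72,3):
        b=a[(a[:,0]>=lo)&(a[:,0]<lo+3)]
        i=abs(b[:,1])<9
        print(lo,'in',np.sort(b[i,2]).round(0).astype(int).tolist(),'out',np.sort(b[~i,2]).round(0).astype(int).tolist())
f=dict(np.load('pics/top0.npz'));cv2.imwrite('pics/tc.png',cv2.resize(f['img'][195:260,280:370],None,fx=8,fy=8,interpolation=cv2.INTER_CUBIC))
"
```

```text
t 6.75 fix mm [200.4   1.5  31.1] force fix [-0.  -0.5  0.1] w 0.0
tool axes in fixture (cols x,y,z)
 [[-0. -0.  1.]
 [-1. -0. -0.]
 [ 0. -1. -0.]]
delta tool units [ 0.06 -0.08 -0.06]
top 296 340 216 247
-15 in [81, 82, 85, 85, 92, 94, 96, 96, 97, 98, 99, 103, 106] out [12, 13, 14, 20, 21, 22, 83, 83, 84, 86, 91, 103, 107, 107, 109, 109, 110, 112]
-12 in [82, 83, 85, 86, 86, 87, 88, 89, 95, 96, 98] out [13, 45, 46, 46, 48, 50, 84, 84, 86, 86, 96, 98, 103, 105, 107, 107, 112]
-9 in [49, 49, 86, 87, 87, 87, 88, 88, 88, 89, 91, 91, 93] out [17, 31, 48, 48, 49, 49, 49, 49, 49, 53, 77, 83, 85, 85, 91, 106, 107, 109, 110, 110, 110]
-6 in [48, 87, 87, 88, 89, 89, 89, 90, 90, 91, 93] out [12, 15, 15, 42, 45, 45, 45, 48, 48, 49, 49, 51, 51, 51, 52, 53, 59, 74, 79, 81, 83, 87, 87, 90, 98, 106, 106, 106, 108, 110]
-3 in [48, 51, 53, 84, 88, 90, 90, 91, 91, 92, 93, 94] out [12, 29, 44, 44, 46, 46, 46, 46, 47, 48, 48, 48, 49, 50, 50, 50, 51, 60, 64, 65, 65, 75, 81, 84, 88, 89, 98, 99, 107, 107, 108, 114]
0 in [47, 48, 50, 90, 91, 93, 93, 93, 94, 94, 97] out [12, 16, 16, 17, 29, 34, 43, 44, 47, 4
[... 5409 characters left out ...]
, 118, 118, 118] out []
33 in [112, 112, 112, 112, 112, 114, 114, 114, 115, 115, 116, 116, 117, 117, 119] out []
36 in [98, 98, 100, 103, 109, 109, 109, 110, 111, 111, 111, 111, 112, 112, 116, 121] out []
39 in [88, 91, 94, 94, 95, 99, 101, 102, 105, 105, 106, 107, 107, 108, 108, 109, 110, 110, 113] out []
42 in [88, 91, 91, 92, 94, 94, 95, 97, 98, 106, 106, 107, 109, 109, 109, 112] out []
45 in [86, 88, 89, 91, 91, 92, 94, 96, 96, 96] out []
48 in [85, 85, 86, 87, 89, 90, 91, 91, 92, 92, 93, 93, 94] out []
51 in [88, 88, 89, 90, 90, 91] out []
54 in [90] out []
57 in [] out []
60 in [] out []
63 in [] out []
66 in [60] out [59, 61]
69 in [60, 61, 61, 62, 62] out [60, 60, 60, 61, 61, 61, 62]
```

View pics/tc.png

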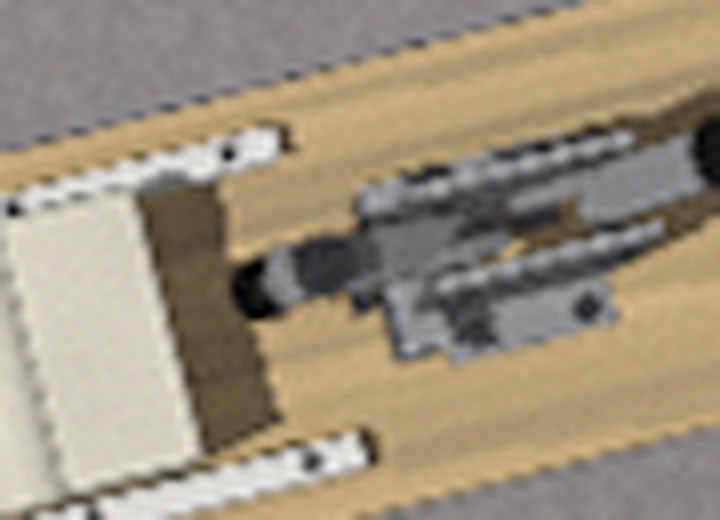

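>>> drive_tool --motion '[[[0.03,0,-0.04],[0,0,0],1],[[0.03,0,-0.04],[0,0,0],1],[[0,0,-0.05],[0,0,0],1],[[0,0,-0.05],[0,0,0],1],[[0,0,-0.05],[0,0,0],1],[[0,0,-0.05],[0,0,0],1],[[0,0,-0.05],[0,0,0],1],[[0,0,-0.05],[0,0,0],1],[[0,0,-0.05],[0,0,0],1],[[0,0,-0.05],[0,0,0],1],[[0,0,-0.05],[0,0,0],1],[[0,0,-0.05],[0,0,0],1]]'

```text
time: 7.95
tool_pos: [0.5073, 0.1534, 0.031]
tool_rot: [0.7, -0.7, -0.099, 0.099]
contact_force: [-1.6, 2.0, 1.3]
gripper_width: 0.004
```

```bash
python3 -c "
from h import *
show([199,0,33])"
```

```text
t 7.95 fix mm [1.859e+02 1.000e-01 3.100e+01] force fix [2.4 1.  1.3] w 0.0
tool axes in fixture (cols x,y,z)
 [[-0.  0.  1.]
 [-1.  0. -0.]
 [-0. -1.  0.]]
delta tool units [ 0.01 -0.08  0.52]
```

>>> drive_tool --motion '[[[0,0,-0.05],[0,0,0],1],[[0,0,-0.05],[0,0,0],1],[[0,0,-0.05],[0,0,0],1],[[0,0,-0.05],[0,0,0],1],[[0,0,-0.05],[0,0,0],1],[[0,0,-0.05],[0,0,0],1],[[0,0,-0.05],[0,0,0],1],[[0,0,-0.05],[0,0,0],1],[[0,0,-0.05],[0,0,0],1],[[0,0,-0.05],[0,0,0],1],[[0,0,-0.05],[0,0,0],1],[[0,0,-0.05],[0,0,0],1]]'

```text
time: 9.15
tool_pos: [0.5115, 0.139, 0.031]
tool_rot: [0.7, -0.7, -0.099, 0.099]
contact_force: [-1.5, 3.4, 0.9]
gripper_width: -0.001
```

>>> drive_tool --motion '[[[0,0,-0.05],[0,0,0],1],[[0,0,-0.05],[0,0,0],1],[[0,0,-0.05],[0,0,0],1],[[0,0,-0.05],[0,0,0],1],[[0,0,-0.05],[0,0,0],1],[[0,0,-0.05],[0,0,0],1],[[0,0,-0.05],[0,0,0],1],[[0,0,-0.05],[0,0,0],1],[[0,0,-0.05],[0,0,0],1],[[0,0,-0.05],[0,0,0],1]]'

```text
time: 10.15
tool_pos: [0.515, 0.127, 0.031]
tool_rot: [0.7, -0.7, -0.099, 0.099]
contact_force: [-2.6, 2.3, 1.1]
gripper_width: 0.001
```

```bash
python3 -c "
from h import *
show([199,0,33])
f=manip.grab_frame('top');np.savez('pics/top3.npz',**f);P=cloud(f);L=(P-[*c,0])@F*1000
q=L[(f['range_z']>0)&(L[...,0]>0)&(L[...,0]<80)&(abs(L[...,1])<36)&(abs(L[...,1])>15)&(L[...,2]>58)&(L[...,2]<68)]
print(np.percentile(q[:,0],[0,1,3]))
"
```

```text
t 10.15 fix mm [1.584e+02 1.000e-01 3.100e+01] force fix [2.9 1.8 1.1] w 0.0
tool axes in fixture (cols x,y,z)
 [[-0.  0.  1.]
 [-1.  0. -0.]
 [-0. -1.  0.]]
delta tool units [ 0.   -0.08  1.62]
[25.44882046 26.07140413 27.37004477]
```

>>> drive_tool --motion '[[[0,0,-0.03],[0,0,0],1],[[0,0,-0.03],[0,0,0],1],[[0,0,-0.03],[0,0,0],1],[[0,0,-0.03],[0,0,0],1],[[0,0,-0.03],[0,0,0],1]]'

```text
time: 10.7
tool_pos: [0.516, 0.1234, 0.031]
tool_rot: [0.7, -0.7, -0.099, 0.099]
contact_force: [-3.6, 4.8, 0.6]
gripper_width: -0.002
```

>>> drive_tool --motion '[[[0,0,-0.02],[0,0,0],1],[[0,0,-0.02],[0,0,0],1],[[0,0,-0.02],[0,0,0],1]]'

```text
time: 11.0
tool_pos: [0.5164, 0.122, 0.031]
tool_rot: [0.7, -0.7, -0.099, 0.099]
contact_force: [-3.3, 3.5, 2.2]
gripper_width: -0.001
```

>>> drive_tool --motion '[[[0,0,-0.02],[0,0,0],1],[[0,0,-0.02],[0,0,0],1],[[0,0,-0.02],[0,0,0],1]]'

```text
time: 11.3
tool_pos: [0.5168, 0.1207, 0.031]
tool_rot: [0.7, -0.7, -0.099, 0.099]
contact_force: [-2.5, 4.6, 1.2]
gripper_width: 0.0
```

```bash
python3 -c "
from h import *
show()
"
```

```text
t 11.3 fix mm [1.518e+02 1.000e-01 3.100e+01] force fix [5.1 1.2 1.2] w 0.0
tool axes in fixture (cols x,y,z)
 [[-0.  0.  1.]
 [-1.  0. -0.]
 [-0. -1.  0.]]
```

>>> drive_tool --motion '[[[0,0,-0.02],[0,0,0],1],[[0,0,-0.02],[0,0,0],1]]'

```text
time: 11.5
tool_pos: [0.517, 0.1198, 0.031]
tool_rot: [0.7, -0.7, -0.099, 0.099]
contact_force: [-3.4, 4.5, 1.8]
gripper_width: 0.003
```

>>> drive_tool --motion '[[[0,0,-0.02],[0,0,0],1],[[0,0,-0.02],[0,0,0],1]]'

```text
time: 11.7
tool_pos: [0.5173, 0.1189, 0.031]
tool_rot: [0.7, -0.7, -0.099, 0.099]
contact_force: [-3.2, 5.4, 0.9]
gripper_width: -0.0
```

>>> drive_tool --motion '[[[0,0,-0.02],[0,0,0],1],[[0,0,-0.02],[0,0,0],1]]'

```text
time: 11.9
tool_pos: [0.5175, 0.118, 0.031]
tool_rot: [0.7, -0.7, -0.099, 0.099]
contact_force: [-3.2, 5.3, 1.0]
gripper_width: -0.001
```

>>> drive_tool --motion '[[[0,0,-0.02],[0,0,0],1],[[0,0,-0.02],[0,0,0],1]]'

```text
time: 12.1
tool_pos: [0.5178, 0.1172, 0.031]
tool_rot: [0.7, -0.7, -0.099, 0.099]
contact_force: [-3.4, 6.4, 1.7]
gripper_width: -0.0
```

```bash
python3 -c "
from h import *
show()
"
```

```text
t 12.1 fix mm [1.482e+02 1.000e-01 3.100e+01] force fix [7.1 1.5 1.7] w -0.0
tool axes in fixture (cols x,y,z)
 [[-0.     0.001  1.   ]
 [-1.     0.    -0.   ]
 [-0.    -1.     0.001]]
```

>>> drive_tool --motion '[[[0,0,-0.02],[0,0,0],1],[[0,0,-0.02],[0,0,0],1]]'

```text
time: 12.3
tool_pos: [0.5178, 0.1169, 0.031]
tool_rot: [0.701, -0.699, -0.099, 0.099]
contact_force: [-4.7, 9.6, 2.3]
gripper_width: -0.001
```

>>> drive_tool --motion '[[[0,0,0],[0,0,0],1],[[0,0,0],[0,0,0],1]]'

```text
time: 12.5
tool_pos: [0.5178, 0.1169, 0.031]
tool_rot: [0.701, -0.699, -0.099, 0.099]
contact_force: [-4.2, 9.2, 0.8]
gripper_width: -0.005
```

>>> drive_tool --motion '[[[0,0,-0.01],[0,0,0],1],[[0,0,0],[0,0,0],1]]'

```text
time: 12.7
tool_pos: [0.5178, 0.1169, 0.0311]
tool_rot: [0.701, -0.699, -0.099, 0.099]
contact_force: [-3.3, 9.2, 2.1]
gripper_width: 0.003
```

```bash
python3 -c "
from h import *
show()
"
```

```text
t 12.7 fix mm [147.9   0.2  31.1] force fix [9.7 0.7 2.1] w 0.0
tool axes in fixture (cols x,y,z)
 [[-0.001  0.003  1.   ]
 [-1.     0.    -0.001]
 [-0.    -1.     0.003]]
```

>>> drive_tool --motion '[[[0,0,0.03],[0,0,0],1],[[0,0,0.05],[0,0,0],1],[[0,0,0.2],[0,0,0],1],[[0,0,0.4],[0,0,0],1],[[0,-0.4,0.5],[0,0,0],1],[[0,-1,0.2],[0,0,0],1],[[0,-1,0],[0,0,0],1],[[0,-1,0],[0,0,0],1],[[0,-1,0],[0,0,0],1],[[0,-1,0],[0,0,0],1],[[0,-1,0],[0,0,0],1],[[0,-1,0],[0,0,0],1]]'

```text
time: 13.9
tool_pos: [0.5086, 0.1494, 0.2182]
tool_rot: [-0.7, 0.7, 0.1, -0.099]
contact_force: [0.2, -0.7, 0.5]
gripper_width: -0.004
```

>>> drive_tool --motion '[[[0,-0.8,-0.4],[0,0,0],1],[[0,0,-0.9],[0,0,0],1],[[0,0,-1],[0,0,0],1],[[0,0,-1],[0,0,0],1],[[0,0,-1],[0,0,0],1],[[0,0,-1],[0,0,0],1],[[0,0,-1],[0,0,0],1],[[0,0,-1],[0,0,0],1],[[0,0,-1],[0,0,0],1],[[0,0,-1],[0,0,0],1],[[0,0,-0.7],[0,0,0],1],[[0,0,0],[0,0,0],1]]'

```text
time: 15.1
tool_pos: [0.5786, -0.0927, 0.2366]
tool_rot: [-0.7, 0.7, 0.099, -0.098]
contact_force: [-0.3, -0.3, -0.8]
gripper_width: 0.0
```

```bash
python3 -c "
from h import *
show([-85,0,185])
f=manip.grab_frame('side');np.savez('pics/side4.npz',**f);P=cloud(f);L=(P-[*c,0])@F*1000
cv2.imwrite('pics/side4.png',cv2.resize(f['img'][90:290,200:400],None,fx=3,fy=3))
q=L[(f['range_z']>0)&(L[...,0]>0)&(L[...,0]<200)&(abs(L[...,1])<36)&(L[...,2]>56)&(L[...,2]<68)]
print(np.percentile(q[:,0],[0,1,3,97,99,100]))
"
```

```text
t 15.1 fix mm [-70.3   0.  236.6] force fix [-0.2  0.4 -0.8] w 0.0
tool axes in fixture (cols x,y,z)
 [[-0.002 -0.001  1.   ]
 [-1.    -0.    -0.002]
 [ 0.    -1.    -0.001]]
delta tool units [ 0.    2.06 -0.58]
[4.13735727e-02 1.00152114e+01 2.06849663e+01 1.37181112e+02
 1.38113657e+02 1.39766478e+02]
```

View pics/side4.png

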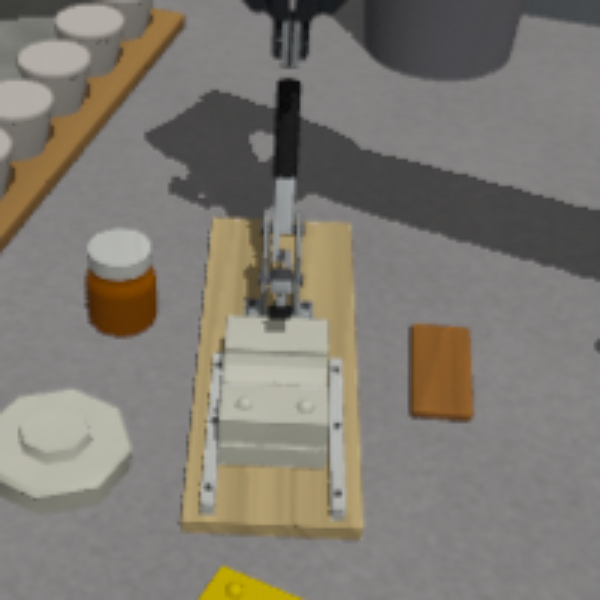

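>>> drive_tool --motion '[[[0,0.5,-0.2],[0,0,0],1],[[0,0.8,-0.2],[0,0,0],1],[[0,0.5,-0.18],[0,0,0],1],[[0,0.2,0],[0,0,0],1],[[0,0.1,0],[0,0,0],1],[[0,0.1,0],[0,0,0],1],[[0,0.1,-0.01],[0,0,0],1],[[0,0.1,-0.01],[0,0,0],1],[[0,0.1,-0.02],[0,0,0],1],[[0,0.1,-0.02],[0,0,0],1]]'

```text
time: 16.15
tool_pos: [0.5827, -0.1069, 0.1711]
tool_rot: [-0.7, 0.7, 0.099, -0.099]
contact_force: [-0.2, -0.1, 0.2]
gripper_width: 0.003
```

```bash
cat > ang.py <<'E'
from h import *
def ang():
    for n in('top','side'):
        f=manip.grab_frame(n);P=cloud(f);L=(P-[*c,0])@F*1000
        q=L[(f['range_z']>0)&(f['img'].max(-1)<60)&(abs(L[...,1])<14)&(L[...,0]<-75)&(L[...,0]>-180)&(L[...,2]>85)&(L[...,2]<200)]
        d=q[:,[0,2]]-[-54,99]; print(n,len(q),"angles",np.percentile(np.arctan2(d[:,1],-d[:,0]),[10,50,90]).round(2))
E
python3 -c "
from ang import *
show([-110.7,0,142.8]); ang()"
```

```text
t 16.15 fix mm [-85.1   0.  171.1] force fix [-0.1  0.2  0.2] w 0.0
tool axes in fixture (cols x,y,z)
 [[-0. -0.  1.]
 [-1. -0. -0.]
 [ 0. -1. -0.]]
delta tool units [ 0.    1.13 -1.02]
top 5 angles [0.94 1.28 1.28]
side 149 angles [0.96 1.04 1.31]
```

>>> drive_tool --motion '[[[0,0.1,-0.05],[0,0,0],1],[[0,0.1,-0.07],[0,0,0],1],[[0,0.1,-0.09],[0,0,0],1],[[0,0.1,-0.09],[0,0,0],1],[[0,0.1,-0.09],[0,0,0],1],[[0,0.1,-0.09],[0,0,0],1],[[0,0.1,-0.09],[0,0,0],1],[[0,0.1,-0.09],[0,0,0],1],[[0,0.1,-0.09],[0,0,0],1],[[0,0.1,-0.09],[0,0,0],1]]'

```text
time: 17.25
tool_pos: [0.5884, -0.1271, 0.1458]
tool_rot: [0.7, -0.7, -0.099, 0.099]
contact_force: [0.8, 1.1, 1.0]
gripper_width: -0.0
```

```bash
python3 -c "
from ang import *
show([-121,0,118.5]); ang()"
```

```text
t 17.25 fix mm [-1.062e+02  1.000e-01  1.458e+02] force fix [ 0.8 -1.1  1. ] w -0.0
tool axes in fixture (cols x,y,z)
 [[-0.  0.  1.]
 [-1.  0. -0.]
 [-0. -1.  0.]]
delta tool units [ 0.01  1.09 -0.59]
top 2 angles [0.98 1.   1.02]
side 213 angles [0.63 0.95 1.17]
```

>>> drive_tool --motion '[[[0,0.08,-0.06],[0,0,0],1],[[0,0.08,-0.06],[0,0,0],1],[[0,0.08,-0.06],[0,0,0],1],[[0,0.08,-0.05],[0,0,0],1],[[0,0.08,-0.05],[0,0,0],1],[[0,0.08,-0.05],[0,0,0],1]]'

```text
time: 17.95
tool_pos: [0.5906, -0.1341, 0.1348]
tool_rot: [0.701, -0.699, -0.099, 0.099]
contact_force: [-4.0, 6.2, 8.1]
gripper_width: 0.003
```

```bash
python3 -c "
from ang import *
s,r=show([-121,0,118.5]); f=manip.grab_frame('side');cv2.imwrite('pics/side5.png',cv2.resize(f['img'][90:240,220:370],None,fx=4,fy=4))"
```

```text
t 17.95 fix mm [-113.4    0.   134.8] force fix [7.1 2.1 8.1] w 0.0
tool axes in fixture (cols x,y,z)
 [[-0.     0.002  1.   ]
 [-1.     0.    -0.   ]
 [-0.    -1.     0.002]]
delta tool units [ 0.    0.65 -0.31]
```

View pics/side5.png

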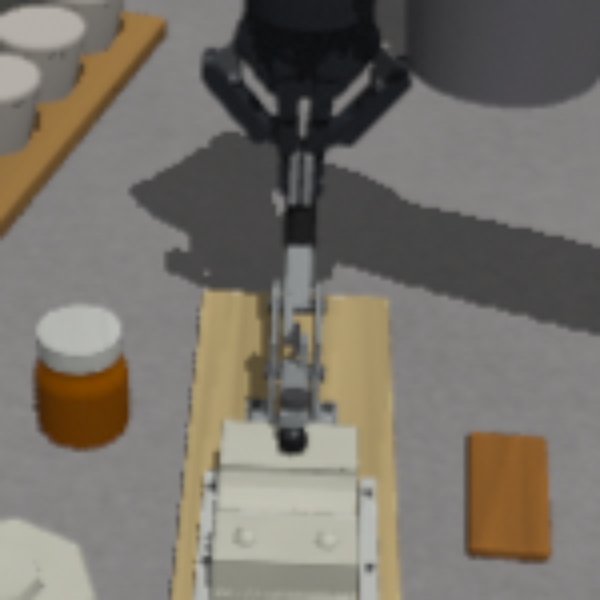

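>>> drive_tool --motion '[[[0,0.07,-0.03],[0,0,0],1],[[0,0.07,-0.03],[0,0,0],1],[[0,0.07,-0.03],[0,0,0],1],[[0,0.07,-0.02],[0,0,0],1]]'

```text
time: 18.4
tool_pos: [0.5915, -0.1371, 0.1282]
tool_rot: [0.7, -0.7, -0.099, 0.099]
contact_force: [-4.2, 4.2, 8.6]
gripper_width: 0.004
```

>>> drive_tool --motion '[[[0,0.07,-0.03],[0,0,0],1],[[0,0.07,-0.02],[0,0,0],1],[[0,0.07,-0.02],[0,0,0],1],[[0,0.07,-0.01],[0,0,0],1]]'

```text
time: 18.8
tool_pos: [0.5921, -0.1396, 0.1204]
tool_rot: [-0.7, 0.7, 0.099, -0.099]
contact_force: [-1.8, 0.8, 3.8]
gripper_width: -0.001
```

>>> drive_tool --motion '[[[0,0.07,-0.01],[0,0,0],1],[[0,0.07,0],[0,0,0],1],[[0,0.07,0],[0,0,0],1],[[0,0.07,0],[0,0,0],1],[[0,0,0],[0,0,0],1]]'

```text
time: 19.3
tool_pos: [0.5917, -0.1397, 0.1122]
tool_rot: [0.7, -0.7, -0.099, 0.099]
contact_force: [0.9, -0.3, 0.2]
gripper_width: 0.002
```

```bash
python3 -c "
from h import *
show()"
```

```text
t 19.3 fix mm [-119.1    0.5  112.2] force fix [-0.5 -0.8  0.2] w 0.0
tool axes in fixture (cols x,y,z)
 [[-0.     0.001  1.   ]
 [-1.     0.001 -0.   ]
 [-0.001 -1.     0.001]]
```

Force has vanished at z = 112 mm, so the handle has snapped away. I'll lift off and look.

>>> drive_tool --motion '[[[0,-0.1,0],[0,0,0],1],[[0,-0.4,0],[0,0,0],1],[[0,-1,0],[0,0,0],1],[[0,-1,0],[0,0,0],1],[[0,-1,0],[0,0,0],1],[[0,-1,-0.5],[0,0,0],1],[[0,-0.5,-1],[0,0,0],1],[[0,0,-1],[0,0,0],1],[[0,0,-1],[0,0,0],1],[[0,0,-1],[0,0,0],1],[[0,0,-1],[0,0,0],1],[[0,0,0],[0,0,0],1]]'

```text
time: 20.5
tool_pos: [0.6306, -0.2746, 0.2389]
tool_rot: [-0.7, 0.701, 0.098, -0.098]
contact_force: [0.6, -0.4, 0.5]
gripper_width: -0.003
```

```bash
python3 -c "
from ang import *
show(); ang()
f=manip.grab_frame('side');cv2.imwrite('pics/side6.png',cv2.resize(f['img'][90:290,200:400],None,fx=3,fy=3))
P=cloud(f);L=(P-[*c,0])@F*1000
for nm,L in (('now',L),('before',(cloud(dict(np.load('pics/side4.npz')))-[*c,0])@F*1000)):
    q=L[(L[...,0]>100)&(L[...,0]<200)&(abs(L[...,1])<36)&(L[...,2]>50)&(L[...,2]<68)]
    print(nm,np.percentile(q[:,0],[97,99,100]))
"
```

```text
t 20.5 fix mm [-259.6    0.7  238.9] force fix [-0.6 -0.5  0.5] w -0.0
tool axes in fixture (cols x,y,z)
 [[-0.003 -0.002  1.   ]
 [-1.    -0.001 -0.003]
 [ 0.001 -1.    -0.002]]
top 310 angles [0.05 0.1  0.19]
side 111 angles [0.06 0.1  0.18]
now [137.80537031 138.62804007 139.4267213 ]
before [138.33223253 138.81348467 139.76647792]
```

View pics/side6.png

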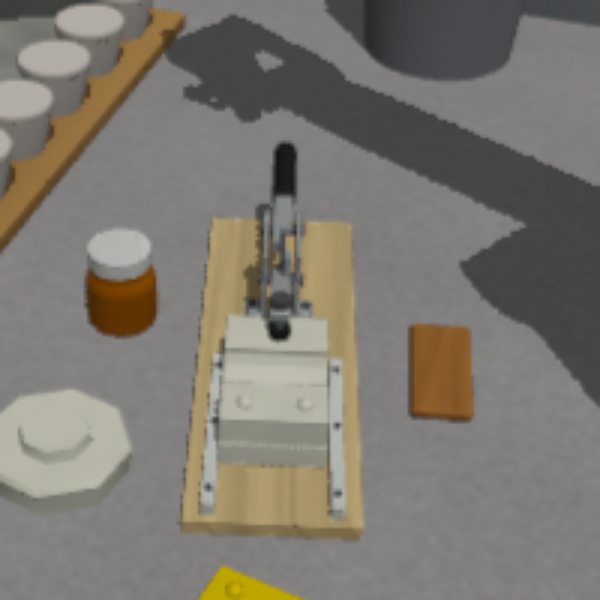

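```bash
python3 -c "
from h import *
f=manip.grab_frame('top');L=(cloud(f)-[*c,0])@F*1000
for a in(-100,-120,-140,-160):
    q=L[(L[...,0]>a-10)&(L[...,0]<a+10)&(abs(L[...,1])<4)&(L[...,2]>85)&(L[...,2]<160)]; print(a,np.median(q[:,2]).round(1))
print(manip.job_done())"
```

```text
-100 107.4
-120 108.7
-140 107.4
-160 108.1
the job is handed in; nothing more can be done
None
```

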